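Clear the way and flip the wafer box open

ROBOT

A 7-joint arm with a two-finger parallel gripper is mounted at the origin on a cart in front of the work surface, level with it; the furniture and walls round the work are solid. World frame = base frame: x ahead of the robot, y to its left, z up, the work surface at z = 0. Lengths are in m, angles in rad, forces in N, time in s.
With the tool pointing down it reaches from about 0.425 to 0.875 m from the base axis. Payload 4.7 kg.
Tool frame: the origin (TCP) lies at the very end of the fingers, on their centre line; the grasp point (between the pads) lies 19 mm behind it; z points along the fingers, y is the line along which they close (so a half turn about z gives the same grasp; the last joint's range is limited). The gripper opens to 87 mm and grips with 3 to 60 N. Pads are 19 mm wide; open, the fingers measure 117 mm over their backs; the gripper's body (75 mm by 190 mm) begins 51 mm behind the grasp point.
Start: joints at [-1.111, 0.321, -0.07, 1.45, 0.023, 1.371, -0.057], TCP at [0.28, 0.586, 0.223] pointing down, gripper open.
Joint ranges: [-2.86, 2.86], [-0.3, 2.09], [-1.38, 1.24], [0.06, 2.45], [-1.56, 4.7], [0.09, 2.05], [-2.69, 2.69]. Speed limits (rad/s): [2.57, 2.57, 3.14, 3.14, 3.14, 3.14, 3.14].

INTERFACE

Orientations are given as a rotation vector (axis times angle).
In Python, from bench import get_state, get_image, get_calibration, close_job gives the robot as it stands.
- The arm moves only by the shell command python3 -m crank 'ROWS' [FORCE]. ROWS is JSON, a list of rows, each a list of 5 numbers: the opening, from 0 (shut) to 1 (fully open), then the shift along the world's x, y, z in units of 0.2 m (1.0 is 0.2 m), then the turn about the world's z in units of 2 pi rad (1.0 is 2 pi rad). A call has 1 to 5 rows; each row is the pose to reach, as a shift and turn from the pose commanded when the call began, turning the shorter way round; what a row does not reach only later rows make up. A row lasts 1/8 s, in which the tool goes at most 62.5 mm and 10.7 degrees, less where a joint would pass 70% of its speed; a pose out of reach is approached as far as the arm can. A call with a number of a shift or a turn outside -1 to 1 is refused whole. A call with a gripper value outside its range is refused whole. The fingers move at their own pace and stop on an object; FORCE is the grip in N (left out, the last holds). Time passes only in rows, so rows that repeat a pose let the fingers close. It gives the time, the measured TCP pose, the force, the opening and the grip force at its end, in the units of the state.
- get_state(): the state, without advancing time (a new reading comes with each control period).
- get_image(name): name is "side" or "top"; returns the picture (480x640x3 uint8, red, green, blue); there is no depth.
- get_calibration(name): a dict with "fovy" (degrees; the focal length in pixels is half the picture's height over the tangent of half this angle, whatever the lens; pixels are square), "cx", "cy" (the principal point, pixels), "R" (3x3) and "t" (3): a world point X has camera coordinates R X + t. Camera axes: x right, y down, z forward; pixel columns grow to the right and rows downward; lengths in m; the calibration is good to about 2 mm. A picture is of the moment at which its call begins. get_calibration takes no time and is no camera call.
- close_job(): hands the job in; it is judged then, once.
The state is a dict: "time": time; "joint_positions": joint angles; "qd": joint speeds; "joint_torque": joint torques, N m; "position": TCP position; "tool_rot": TCP orientation; "ft_force": force on the tool from outside, world axes, zero at the start; "torque": the same for the moment, N m; "grip_width": opening from 0.0 (shut) to 1.0 (fully open); "grip_force": force on a finger pad.
Only numpy, scipy, OpenCV 4.12 (cv2) and the standard library are available. Lean on these libraries where they do the work, as an engineer would, in place of code of your own. Each camera call takes 0.05 s, during which the arm holds its last target. There are 200 camera calls.

TASK

Get the docked wafer box ready for unloading, without gripping or lifting anything: first push the small white carton that stands in front of the box's thumb tab sideways along the bench, to either side, until it is completely clear of the box's front, keeping it upright. Then put a fingertip under the thumb tab and flip the hinged lid up and over, past its balance point, so that it stays open by itself against its stop. Leave the small things standing round the work where they are.

Things in the scene. Friction and masses are not known exactly. Their poses are not given: they have to be found in the camera images.
- dock: Aluminium docking plate, 196x176x6 mm, fast on the bench, with the milky clear wafer box seated on it. Origin: centre of the plate's underside, on the bench; x points from the box's front (thumb tab, robot side) to its back (hinge), z up. Box: 166 mm (x) by 146 mm (y), its top 120 mm above the bench, front wall at x = -0.083.
- carton: Small white cardboard carton, 62x75x60 mm (x, y, z), 0.1 to 0.2 kg, loose on the bench about 25 mm in front of the thumb tab; slides with friction about 0.6. Origin: centre of its underside.
- tab (a point): Middle of the front edge of the plain grey thumb tab on the lid: a level plate 50 mm wide, 4 mm thick with a 6 mm round bead as its edge; it sticks out 28 mm in front of the box's front wall, its underside 55 mm above the bench when shut. It moves with the lid: 200 mm from the hinge line.
- box_hinge (a point): Middle of the lid's hinge line, at the back of the box, 52 mm above the bench; the hinge runs along the dock's y. Fixed.
- wafer_box_lid (a joint): Lid angle in rad: 0 shut, grows as the tab swings up and back away from the robot, stop at 1.6. The lid weighs about 0.15 kg (under 1.5 N at the tab), is free in its hinge but lightly damped; it balances near 1.23: let go below about 1.1 it falls shut, beyond about 1.35 it falls open to the stop.
- vial: Small glass vial with black cap, 22 mm across, 58 mm tall, standing loose beside the box. Leave it. Origin: centre of its underside.
- timer: White countdown timer, 42x68x55 mm, standing loose beside the box. Leave it. Origin: centre of its underside.
- loupe: Black round loupe, 38 mm across, 36 mm tall, standing loose on the bench. Leave it. Origin: centre of its underside.
- tape: Roll of tan tape lying flat, 100 mm across, 25 mm tall, loose. Leave it. Origin: centre of its underside.

How it is judged:
On the way, in this order (a step that is already met when the one before it is completed fails the run):
1. the carton stands wholly to one side of the box's front, the lid still shut ((y of carton in the frame of dock above 0.112 m or y of carton in the frame of dock below -0.112 m) and value of joint wafer_box_lid below 0.15 rad), for 0.2 s.
2. the lid is flipped over to its stop (value of joint wafer_box_lid above 1.5 rad), for 0.2 s.
At the end, for the whole second after the job is handed in: The lid rests beyond 1.5 rad by itself; the carton stands still and upright on the bench with its centre more than 112 mm to one side of the box's centre line (value of joint wafer_box_lid above 1.5 rad and velocity of joint wafer_box_lid between -0.05 and 0.05 rad/s and (y of carton in the frame of dock above 0.112 m or y of carton in the frame of dock below -0.112 m) and height (world z) of carton below 0.005 m and angle between carton's own z axis and vertical below 0.1 rad and linear speed of carton below 0.02 m/s); the robot touches nothing.
It fails at once if the carton is lifted off the bench (over 15 mm) or tipped (over 0.35 rad) (height (world z) of carton above 0.015 m or angle between carton's own z axis and vertical above 0.35 rad).
It fails at once if the vial, timer, loupe or tape is moved more than 25 mm (distance of any of vial, timer, loupe, tape from where it was at the start of the episode above 0.025 m).
It also fails if it takes over 58 s, if anything falls off the work surface, if the arm or the gripper's body presses on something with over 40 N, if the wrist force passes 120 N, or if a joint passes its speed limit or range.

## Working session

There is one attempt and no reset: what is moved stays moved. The work goes in short steps, Python scripts to look and compute and a shell command to move; the robot and the scene stay as the last step left them, time stands still between calls to the robot, and variables do not carry over. Pictures are saved under pics/ and viewed, at most 13 in all, crops included, and the job is handed in when it is done.

```bash
mkdir -p pics
python3 - <<'E'
from bench import *
import cv2
for n in("top","side"):
    cv2.imwrite(f"pics/{n}0.png",get_image(n)[:,:,::-1]); print(n,get_calibration(n))
s=get_state();print(s["time"],s["position"],s["tool_rot"],s["grip_width"])
E
```

```text
top {'fovy': 47.25234065958085, 'cx': 326.471573964484, 'cy': 240.0955615589399, 'R': array([[-3.71066945e-02, -9.99310983e-01,  8.07273651e-04],
       [-9.74697461e-01,  3.60145246e-02, -2.20607829e-01],
       [ 2.20426753e-01, -8.97287487e-03, -9.75362258e-01]]), 't': array([0.02088578, 0.6221322 , 1.49919896])}
side {'fovy': 53.8173283884484, 'cx': 308.6368636619247, 'cy': 232.11829051697072, 'R': array([[ 0.99067058, -0.13579216,  0.01150138],
       [-0.06056846, -0.51433192, -0.85544967],
       [ 0.12207889,  0.8467722 , -0.51775823]]), 't': array([-0.61843375,  0.09937306,  1.21888648])}
0.1 [0.28012112 0.58598773 0.22155938] [-6.94373327e-01 -3.06362254e+00  2.70109891e-03] 0.9929252155242185
```

View pics/top0.png

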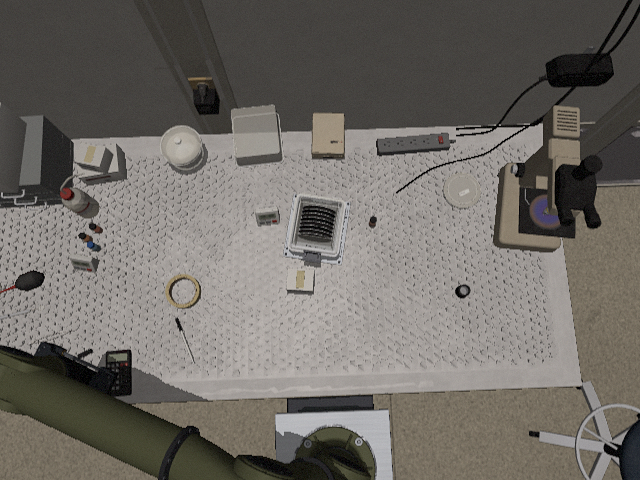

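View pics/side0.png

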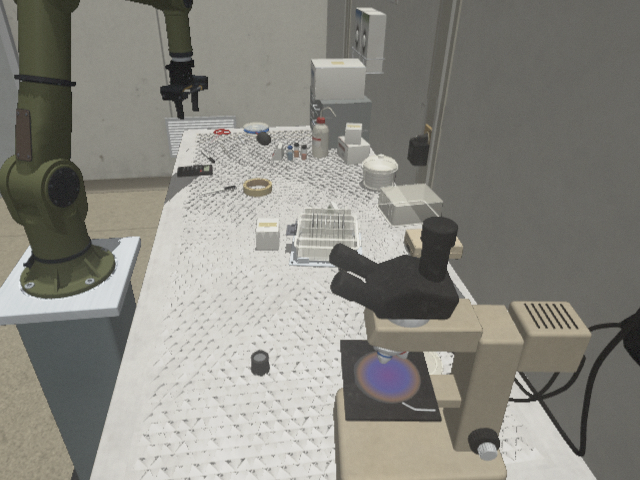

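The top view shows the box around (318,228), its tab at (312,257), the carton at (300,279), the timer at (267,215), the vial at (373,221), the loupe at (462,291) and the tape at (182,291). In the side view the carton is at (267,234), in front of the box.

```bash
cat > h.py <<'E'
import numpy as np
from bench import get_calibration
def ray(n,u,v,z):
    c=get_calibration(n);f=240/np.tan(np.radians(c["fovy"]/2));R=np.array(c["R"]);o=-R.T@c["t"]
    d=R.T@np.array([(u-c["cx"])/f,(v-c["cy"])/f,1]);return (o+d*(z-o[2])/d[2])
E
python3 - <<'E'
import cv2
from h import *
im=cv2.imread("pics/top0.png");cv2.imwrite("pics/t0c.png",cv2.resize(im[180:310,240:390],None,fx=5,fy=4.6,interpolation=cv2.INTER_CUBIC) if 0 else cv2.resize(im[185:305,240:390],None,fx=5,fy=5,interpolation=cv2.INTER_CUBIC))
for k,u,v,z in[("tab",312,262,.057),("carton",300,281,.06),("timer",267,215,.055),("vial",373,221,.058),("loupe",462,291,.036),("tape",182,291,.025)]:print(k,ray("top",u,v,z).round(3))
E
```

```text
tab [0.563 0.041 0.057]
carton [0.509 0.077 0.06 ]
timer [0.707 0.168 0.055]
vial [ 0.677 -0.139  0.058]
loupe [ 0.466 -0.385  0.036]
tape [0.498 0.419 0.025]
```

View pics/t0c.png

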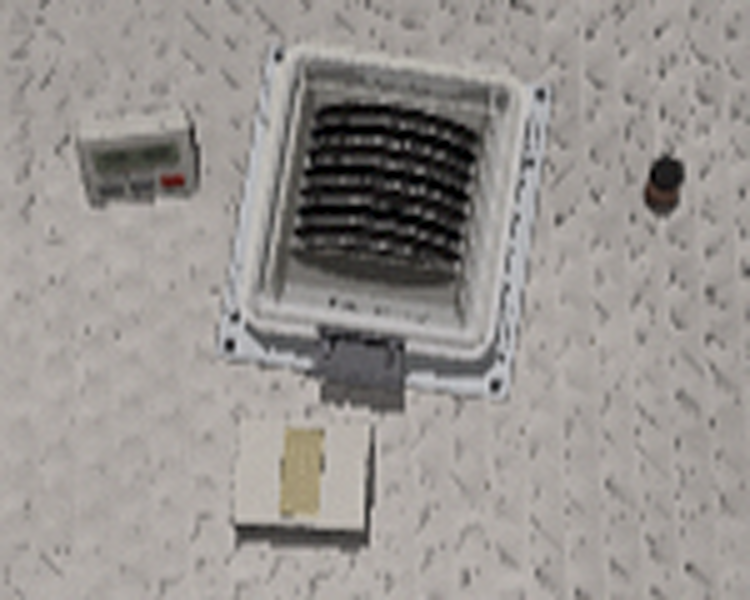

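The crop shows the tab at (320–405, 335–408), its lower dark part probably shadow. The carton's top face has corners near (243,420), (375,423), (368,527) and (233,520). The plate corners are near (275,42), (550,85), (508,398) and (220,358).

Run:
```python
from h import *
def q(n,ps,z):
    P=np.array([ray("top",240+u/5-.4,185+v/5-.4,z) for u,v in ps]);print(n,P[:,:2].round(3).tolist(),P.mean(0).round(3));return P
P=q("plate",[(275,42),(550,85),(508,398),(220,358)],.006)
C=q("carton",[(243,420),(375,423),(368,527),(233,520)],.06)
q("tab edge z.057",[(325,371),(403,378)],.057); q("tab low",[(320,402),(405,410)],.057)
x=(P[0]+P[1]-P[2]-P[3])[:2];y=(P[0]+P[3]-P[1]-P[2])[:2]
a=np.arctan2(x[1],x[0]);b=np.arctan2(-y[0],y[1]);print("yaw",a,b,np.linalg.norm(x)/2,np.linalg.norm(y)/2)
c=P.mean(0)[:2];t=(a+b)/2;R=np.array([[np.cos(t),-np.sin(t)],[np.sin(t),np.cos(t)]])
for n,v in[("tab",(-.111,0)),("hinge",(.089,0))]:print(n,c+R@np.array(v))
print("carton in dock",R.T@(C.mean(0)[:2]-c))
```

```text
plate [[0.787, 0.089], [0.754, -0.077], [0.562, -0.043], [0.593, 0.126]] [0.674 0.023 0.006]
carton [[0.546, 0.11], [0.541, 0.035], [0.482, 0.04], [0.489, 0.116]] [0.514 0.075 0.06 ]
tab edge z.057 [[0.573, 0.062], [0.567, 0.018]] [0.57  0.04  0.057]
tab low [[0.555, 0.066], [0.548, 0.017]] [0.552 0.041 0.057]
yaw -0.18202581365038825 -0.1877825652404436 0.1959333866514641 0.17043013585576464
tab [0.56479194 0.04385294]
hinge [0.76138271 0.00708247]
carton in dock [-0.16640112  0.02161863]
```

```bash
python3 -m crank '[[0,0.4,-1,0,0.05],[0,0.4,-1,0,0.05],[0,0.4,-1,0,0.05],[0,0.4,-1,0,0.05],[0,0.4,-1,0,0.05]]' 20
python3 -m crank '[[0,0.4,-1,0,0],[0,0.4,-1,0,0],[0,0.4,-1,0,0],[0,0.4,-1,0,0],[0,0.4,-1,0,0]]'
python3 -m crank '[[0,0.34,-0.95,0,0],[0,0.34,-0.95,0,0],[0,0.34,-0.95,0,0],[0,0.34,-0.95,0,0],[0,0.34,-0.95,0,0]]'
```

```text
time: 0.72
position: [0.3618, 0.3839, 0.2226]
tool_rot: [0.215, 3.134, -0.001]
ft_force: [-0.5, 0.6, 0.4]
grip_width: 0.514
grip_force: 0.0
time: 1.35
position: [0.4409, 0.1856, 0.2225]
tool_rot: [0.211, 3.134, 0.0]
ft_force: [-0.1, -0.0, 0.1]
grip_width: 0.015
grip_force: 0.0
time: 1.98
position: [0.5085, -0.0018, 0.2222]
tool_rot: [-0.205, -3.134, -0.001]
ft_force: [-0.5, 0.6, 0.7]
grip_width: -0.0
grip_force: 0.0
```

```bash
python3 -m crank '[[0,0,-0.05,-0.3,0],[0,0,-0.05,-0.6,0],[0,0,-0.05,-0.8,0],[0,0,-0.05,-0.97,0],[0,0,-0.05,-0.97,0]]'
python3 -m crank '[[0,0,0.05,0,0],[0,0,0.1,0,0],[0,0,0.15,0,0],[0,0,0.2,0,0],[0,0,0.25,0,0]]'
python3 - <<'E'
from bench import *
import cv2
im=get_image("top");cv2.imwrite("pics/t1.png",cv2.resize(im[185:305,240:390,::-1],None,fx=5,fy=5,interpolation=cv2.INTER_CUBIC))
E
```

```text
time: 2.6
position: [0.5055, -0.0102, 0.026]
tool_rot: [-0.199, -3.129, 0.0]
ft_force: [-0.2, 0.3, -0.0]
grip_width: 0.003
grip_force: 0.0
time: 3.22
position: [0.5085, 0.0367, 0.029]
tool_rot: [0.207, 3.134, -0.001]
ft_force: [0.0, -2.2, 2.4]
grip_width: 0.005
grip_force: 1.2
```

View pics/t1.png

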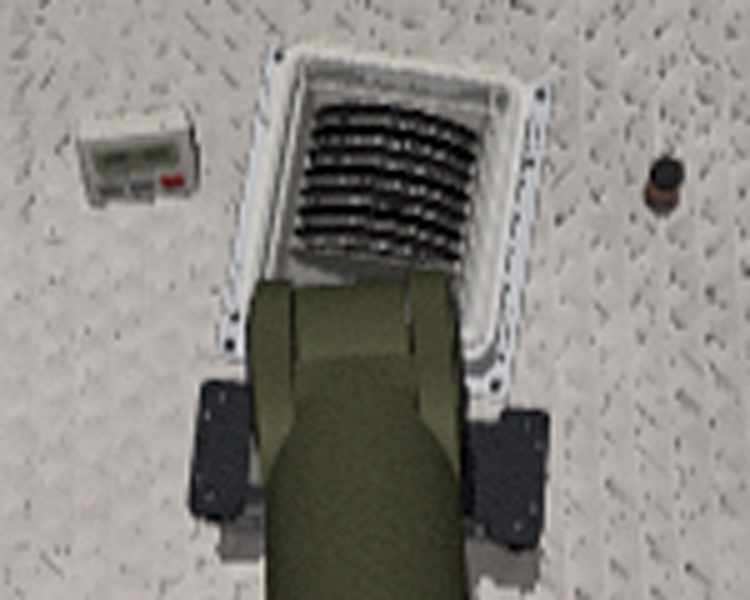

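The arm hides the carton, but contact is confirmed at −2.2 N in y. The box hasn't moved.

```bash
python3 -m crank '[[0,0.02,0.05,0,0],[0,0.03,0.1,0,0],[0,0.04,0.15,0,0],[0,0.04,0.2,0,0],[0,0.04,0.25,0,0]]'
python3 - <<'E'
from bench import *
import cv2
im=get_image("side");cv2.imwrite("pics/s2.png",cv2.resize(im[160:290,200:400,::-1],None,fx=4,fy=4,interpolation=cv2.INTER_CUBIC))
E
```

```text
time: 3.9
position: [0.5163, 0.0872, 0.0286]
tool_rot: [0.207, 3.135, 0.0]
ft_force: [0.0, -1.9, 1.9]
grip_width: 0.005
grip_force: 1.0
```

View pics/s2.png

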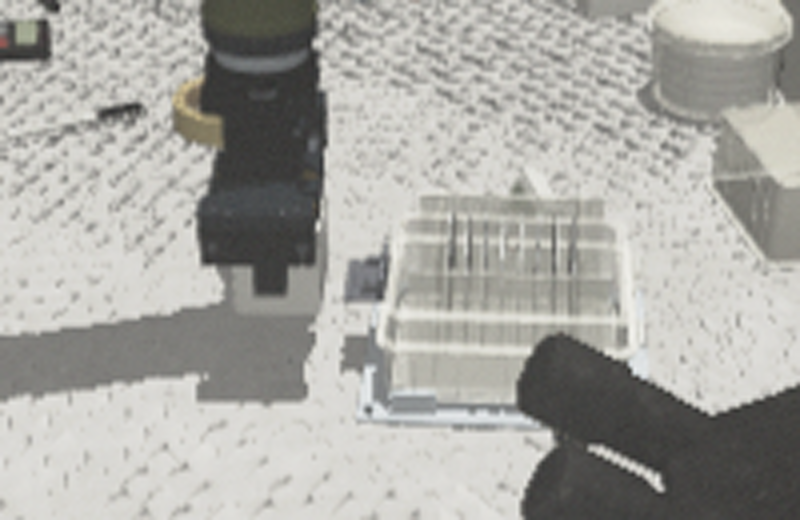

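The carton stands upright ahead of the finger. Its centre is at crop x≈280 and the finger is at ≈271, with a gap to the tab. I'll keep pushing, slightly towards +x.

```bash
python3 -m crank '[[0,0.02,0.06,0,0],[0,0.03,0.12,0,0],[0,0.03,0.18,0,0],[0,0.03,0.24,0,0],[0,0.03,0.29,0,0]]'
python3 -m crank '[[0,0,-0.1,0,0],[0,-0.05,-0.3,0,0],[0,-0.1,-0.6,0,0],[0,-0.1,-0.9,0,0],[0,-0.15,-1,0.5,0]]'
python3 -m crank '[[0,0,0,0.5,0],[0,0,-0.3,0.6,0],[0,0,-0.6,0.6,0],[0,0,-0.9,0.6,0],[0,0,-0.9,0.6,0]]'
python3 - <<'E'
from bench import *
import cv2
im=get_image("top");cv2.imwrite("pics/t3.png",cv2.resize(im[185:305,240:390,::-1],None,fx=5,fy=5,interpolation=cv2.INTER_CUBIC))
E
```

```text
time: 4.58
position: [0.5221, 0.1455, 0.0285]
tool_rot: [-0.206, -3.135, -0.0]
ft_force: [-0.4, -1.2, 0.3]
grip_width: 0.008
grip_force: 0.6
time: 5.2
position: [0.4913, -0.0538, 0.0862]
tool_rot: [-0.219, -3.124, 0.006]
ft_force: [1.4, 0.9, 0.3]
grip_width: 0.006
grip_force: 0.0
time: 5.82
position: [0.4939, -0.2344, 0.2102]
tool_rot: [0.222, 3.133, -0.004]
ft_force: [0.3, 1.1, 0.3]
grip_width: 0.007
grip_force: 0.0
```

View pics/t3.png

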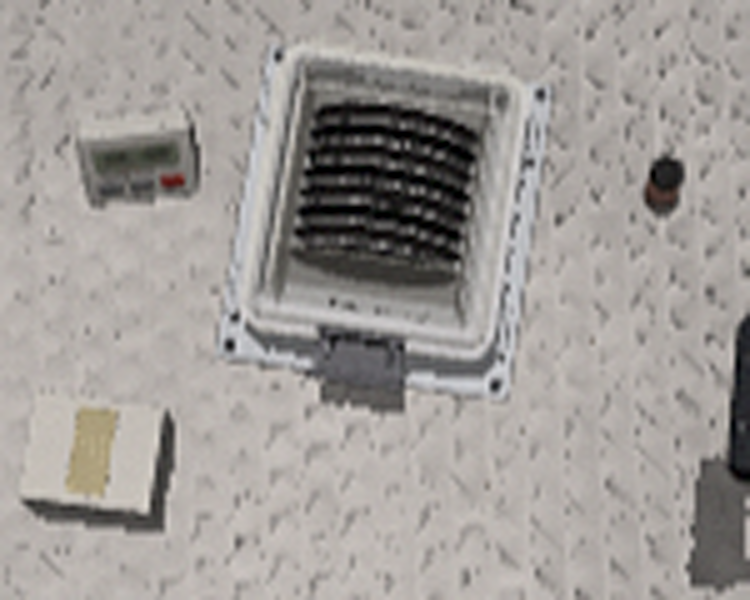

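The carton is upright at crop (94,456), with corners (38,400), (168,408), (150,515) and (22,500). The box, tab, timer and vial are unchanged.

Run:
```python
from h import *
P=np.array([ray("top",240+u/5-.4,185+v/5-.4,.06)[:2] for u,v in[(38,400),(168,408),(150,515),(22,500)]]);p=P.mean(0)
t=-.185;R=np.array([[np.cos(t),-np.sin(t)],[np.sin(t),np.cos(t)]]);print(p,R.T@(p-[.674,.023]))
```

```text
[0.52830344 0.19415366] [-0.17469356  0.14143276]
```

```bash
python3 -m crank '[[0,0,0.3,0,-0.006],[0,0,0.6,0,-0.006],[0,0,0.9,0,-0.006],[0,0,1,0,-0.006],[0,0,1,0,-0.006]]'
python3 -m crank '[[0,0.15,0.42,0,0],[0,0.15,0.42,-0.3,0],[0,0.15,0.42,-0.6,0],[0,0.15,0.42,-0.77,0],[0,0.15,0.42,-0.77,0]]'
```

```text
time: 6.5
position: [0.4956, -0.0248, 0.2092]
tool_rot: [-0.257, -3.13, -0.001]
ft_force: [0.5, -0.0, 0.3]
grip_width: 0.007
grip_force: 0.0
time: 7.12
position: [0.5235, 0.0543, 0.0529]
tool_rot: [-0.268, -3.124, 0.005]
ft_force: [-0.0, 0.2, 0.3]
grip_width: 0.004
grip_force: 0.0
```

```bash
python3 -m crank '[[0,0.04,-0.01,-0.015,0],[0,0.08,-0.02,-0.015,0],[0,0.12,-0.03,-0.015,0],[0,0.13,-0.03,-0.015,0],[0,0.13,-0.03,-0.015,0]]'
python3 -m crank '[[0,0.01,0,0,0],[0,0.02,0,0,0],[0,0.02,0,0,0]]'
```

```text
time: 7.75
position: [0.5524, 0.0503, 0.0527]
tool_rot: [0.266, 3.13, 0.0]
ft_force: [-0.1, 0.6, -0.4]
grip_width: 0.007
grip_force: 0.0
time: 8.12
position: [0.5561, 0.0503, 0.0525]
tool_rot: [-0.265, -3.13, -0.0]
ft_force: [0.1, 0.1, 0.4]
grip_width: 0.007
grip_force: 0.1
```

```bash
python3 -m crank '[[0,0.01,0,0,0],[0,0.02,0,0,0],[0,0.02,0,0,0]]'
python3 -m crank '[[0,0.01,0,0,0],[0,0.02,0,0,0],[0,0.02,0,0,0]]'
python3 - <<'E'
from bench import *
import cv2
im=get_image("side");cv2.imwrite("pics/s4.png",cv2.resize(im[180:280,240:380,::-1],None,fx=5.5,fy=5.5,interpolation=cv2.INTER_CUBIC))
E
```

```text
time: 8.5
position: [0.5568, 0.0505, 0.052]
tool_rot: [-0.265, -3.123, 0.001]
ft_force: [-9.1, 0.6, 6.6]
grip_width: 0.005
grip_force: 4.6
time: 8.88
position: [0.5571, 0.0506, 0.0515]
tool_rot: [-0.264, -3.115, 0.001]
ft_force: [-17.2, 0.1, 13.4]
grip_width: 0.006
grip_force: 8.9
```

View pics/s4.png

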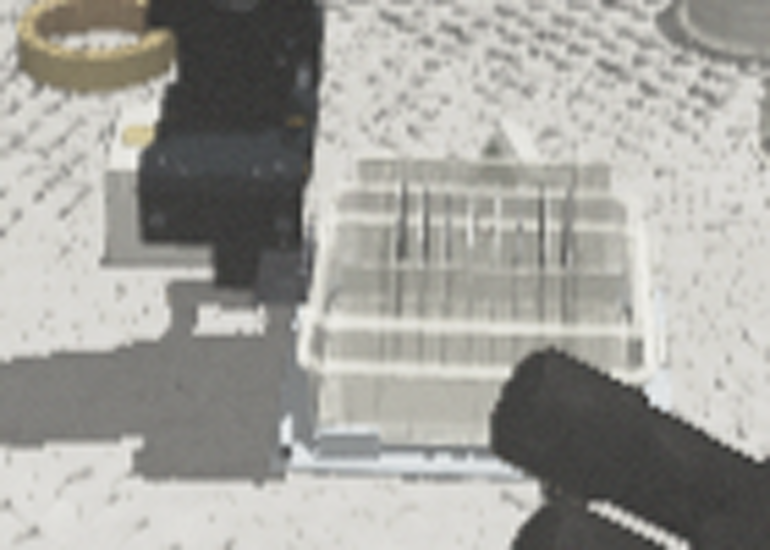

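The finger is against the tab's edge at crop (262,275). The carton stands clear behind at (125,200), and the box is still shut. Friction is high, so I'll raise the tab along its arc.

```bash
python3 -m crank '[[0,0,0,0.03,0],[0,0,0,0.06,0],[0,0.005,0,0.1,0],[0,0.01,0,0.15,0],[0,0.02,-0.005,0.2,0]]'
python3 - <<'E'
from bench import *
import cv2
im=get_image("side");cv2.imwrite("pics/s5.png",cv2.resize(im[160:280,240:380,::-1],None,fx=5,fy=5,interpolation=cv2.INTER_CUBIC))
E
```

```text
time: 9.55
position: [0.5615, 0.0496, 0.0902]
tool_rot: [-0.264, -3.116, 0.002]
ft_force: [-11.8, 1.7, 1.8]
grip_width: 0.008
grip_force: 6.3
```

View pics/s5.png

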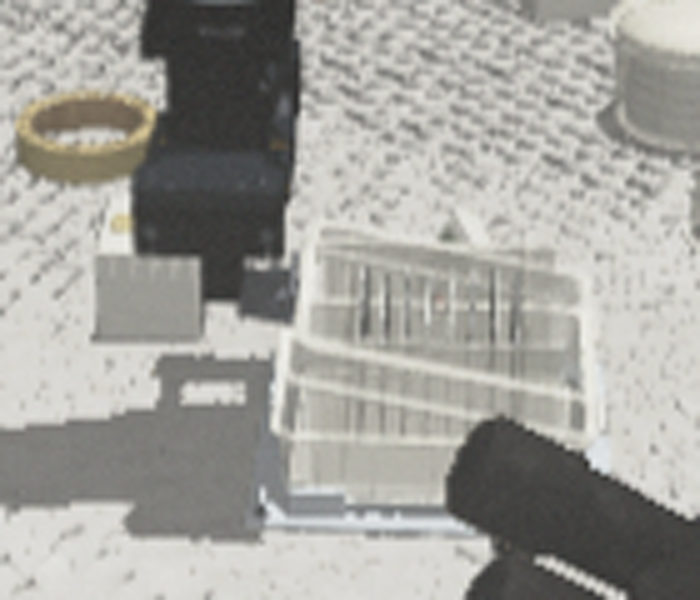

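The lid is lifting: the tab is at crop (268,288) and the lid is tilted about 0.2 rad. I'll continue along the arc.

```bash
python3 -m crank '[[0,0.017,-0.003,0.06,0],[0,0.035,-0.006,0.12,0],[0,0.057,-0.01,0.18,0],[0,0.087,-0.016,0.24,0],[0,0.117,-0.022,0.30,0]]'
```

```text
time: 10.22
position: [0.5861, 0.045, 0.1517]
tool_rot: [-0.264, -3.118, 0.001]
ft_force: [-13.0, 0.2, 6.7]
grip_width: 0.005
grip_force: 6.3
```

```bash
python3 -m crank '[[0,0.02,-0.004,0.05,0],[0,0.055,-0.01,0.10,0],[0,0.095,-0.018,0.15,0],[0,0.14,-0.026,0.20,0],[0,0.195,-0.036,0.25,0]]'
python3 - <<'E'
from bench import *
import cv2
im=get_image("side");cv2.imwrite("pics/s6.png",cv2.resize(im[130:270,240:380,::-1],None,fx=4,fy=4,interpolation=cv2.INTER_CUBIC))
E
```

```text
time: 10.85
position: [0.6315, 0.0375, 0.2031]
tool_rot: [0.265, 3.129, -0.0]
ft_force: [-0.3, -0.1, -0.5]
grip_width: 0.007
grip_force: 0.2
```

View pics/s6.png

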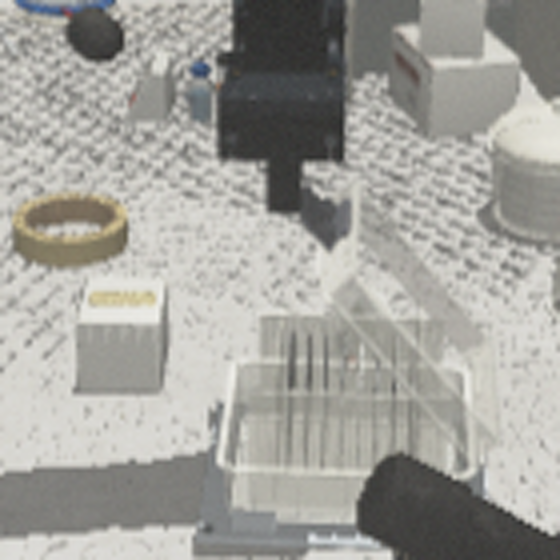

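The lid is at about 0.85 rad and follows the finger, with the tab at crop (330,215) against the fingertip at (283,205). I'll continue over.

```bash
python3 -m crank '[[0,0.05,-0.01,0.02,0],[0,0.115,-0.022,0.06,0],[0,0.19,-0.036,0.10,0],[0,0.26,-0.049,0.13,0],[0,0.34,-0.064,0.15,0]]'
python3 -m crank '[[0,0.07,-0.013,0.01,0],[0,0.14,-0.026,0.01,0],[0,0.21,-0.04,0.01,0],[0,0.26,-0.049,0.01,0],[0,0.26,-0.049,0.01,0]]'
python3 - <<'E'
from bench import *
import cv2
im=get_image("side");cv2.imwrite("pics/s7.png",cv2.resize(im[110:270,240:400,::-1],None,fx=3.7,fy=3.7,interpolation=cv2.INTER_CUBIC))
E
```

```text
time: 11.52
position: [0.6996, 0.025, 0.2326]
tool_rot: [0.265, 3.13, 0.0]
ft_force: [-0.4, 0.1, 1.2]
grip_width: 0.007
grip_force: 0.1
time: 12.15
position: [0.751, 0.0148, 0.2338]
tool_rot: [-0.266, -3.13, 0.001]
ft_force: [0.1, 0.1, -0.0]
grip_width: 0.005
grip_force: 0.0
```

View pics/s7.png

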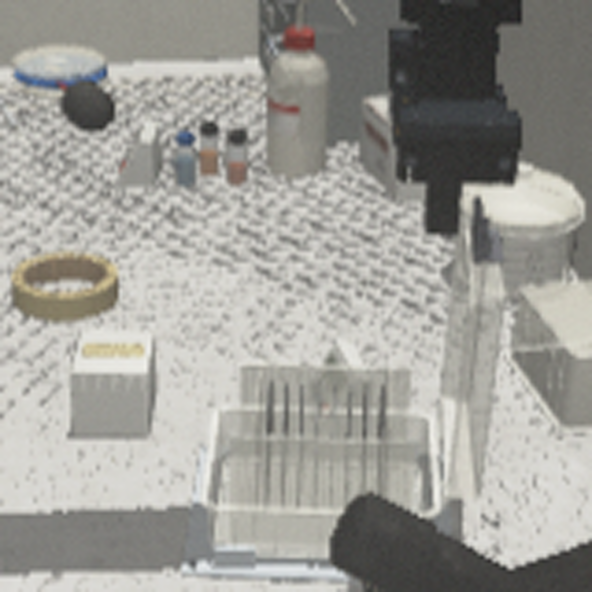

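The lid stands upright at its stop with the tab at crop (483,230), no force on the tool, and the carton upright. I'll back off and check.

```bash
python3 -m crank '[[0,-0.15,0,0,0],[0,-0.4,0,0,0],[0,-0.7,0,0.1,0],[0,-0.9,0,0.3,0],[0,-1,0,0.3,0]]'
python3 -m crank '[[0,0,-0.3,0.1,0],[0,0,-0.6,0.1,0],[0,0,-0.9,0.1,0],[0,0,-0.9,0.1,0],[0,0,-0.9,0.1,0]]'
python3 - <<'E'
from bench import *
import cv2,numpy as np
a=get_image("side");b=get_image("top")
o=np.hstack([cv2.resize(a[110:270,240:400],(400,400)),cv2.resize(b[170:310,230:390],(400,400))])
cv2.imwrite("pics/f8.png",o[:,:,::-1]);print(get_state()["time"])
E
```

```text
time: 12.82
position: [0.5499, 0.015, 0.2987]
tool_rot: [0.264, 3.124, 0.005]
ft_force: [0.4, 0.5, 0.2]
grip_width: 0.006
grip_force: 0.0
time: 13.45
position: [0.5504, -0.1641, 0.3146]
tool_rot: [0.265, 3.13, 0.002]
ft_force: [0.4, 0.6, -0.4]
grip_width: 0.009
grip_force: 0.0
13.55
```

View pics/f8.png

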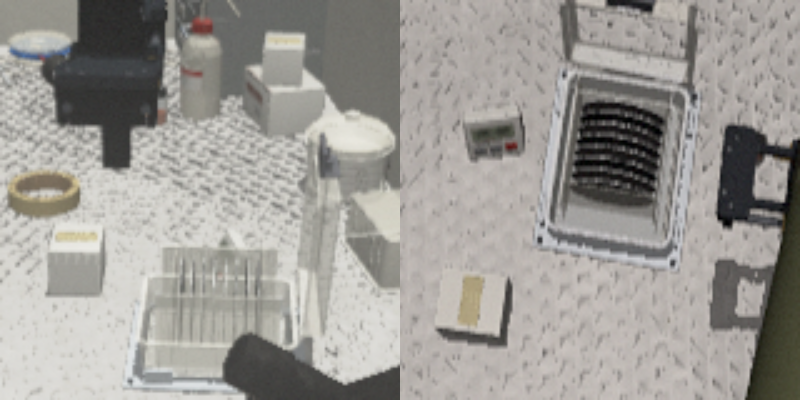

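The lid stays open at its stop, seen at (325,240) in the side half. The carton is clear and upright at (473,305) in the top half, and the arm is touching nothing.

```bash
python3 -c "from bench import close_job;print(close_job())"
```

```text
the job is handed in; nothing more can be done
None
```

The carton was pushed upright to about 141 mm left of the box's centre line, the lid was flipped open and rests by itself against its stop, and the job was handed in at about 13.6 s; the tool could only point straight down, so I lifted the tab by pressing a fingertip against its front edge, not from underneath.

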